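# Pin the stops and wedge up a weld plate

### The arm

A 6-joint arm with a two-finger parallel gripper is mounted at the origin on the work surface. World frame = base frame: x ahead of the robot, y to its left, z up, the work surface at z = 0. Lengths are in mm, angles in rad, forces in N, time in s.
With the tool pointing down it reaches from about 350 to 725 mm from the base axis. Payload 4.3 kg.
Tool frame: the origin (TCP) lies midway between the tips of the shut fingers; the grasp point (between the pads) lies 19 mm behind it; z points along the fingers, y is the line along which they close (so a half turn about z gives the same grasp; the last joint's range is limited). The gripper opens to 85 mm and grips with 20 to 120 N. Pads are 22 mm wide; open, the fingers measure 114 mm over their backs; the gripper's body (76 mm by 85 mm) begins 54 mm behind the grasp point. The pads swing forward as they close: fully open they stand 13 mm farther back than shut.
Start: joints at [-1.409, 0.377, 0.081, 1.274, 0, 1.46], TCP at [154.378, -553.926, 231.329] pointing down, gripper open.
Joint ranges: [-2.72, 2.72], [-0.84, 1.66], [-1.02, 1.22], [-1.77, 2.12], [-1.37, 1.28], [-3.14, 3.14]. Speed limits (rad/s): [2.57, 2.57, 3.14, 3.14, 3.14, 3.14].

### API

Orientations are given as a unit quaternion [x, y, z, w].
In Python, from rig import manip, imaging, sign_off, status gives the robot as it stands. The module is installed in compiled form; this text tells all that it offers. Calls block until the motion is done:
- manip.goto(position, orientation): joint-space move of the TCP to a pose.
- manip.line_to(position, feed=150, rot=None): straight line of the TCP; rot=None keeps the orientation; feed is the mean speed in mm/s.
- manip.goto_joints(angles): joint-space move.
- manip.let_go() and manip.grasp(grasp_force=None): open the fingers fully, or close them until they stop; grasp_force is the grip in N (None keeps the last).
- manip.pause(seconds).
- manip.ik(position, orientation): joint angles nearest the present ones, or None.
- imaging.camera(name): name is "side" or "top" or "wrist"; returns (picture, depth): 420x560x3 uint8, red, green, blue; 420x560 float32, mm along the optical axis (not along the pixel's ray), 0 where there is no reading.
- imaging.camera_model(name): a dict with "fx", "fy", "cx", "cy" (pixels), "dist_coeffs" ([k1, k2, p1, p2, k3] as OpenCV has them; the pictures are not rectified), "origin" and "rotation" of the camera in the world. Camera axes: x right, y down, z forward; pixel columns grow to the right and rows downward; lengths in mm; the calibration is good to about 2 mm. A picture is of the moment at which its call begins: read the wrist's pose just before it. camera_model takes no time and is no camera call; for the wrist camera it gives the pose at the moment of the call.
A pose or a line that the arm cannot do raises manip.IKError and nothing moves.
- sign_off(): hands the job in; it is judged then, once.
Readings, each from a call of its own:
- status.read_time_s(): time.
- status.read_joint_pos(): joint angles.
- status.read_qvel(): joint speeds.
- status.read_joint_torque(): joint torques, N m.
- status.read_tool_pos(): TCP position.
- status.read_tcp_rot(): TCP orientation.
- status.read_ft_force(): force on the tool from outside, world axes, zero at the start.
- status.read_wrist_torque(): the same for the moment, N m.
- status.read_finger_gap(): finger opening in mm.
- status.read_finger_force(): force on a finger pad.
Only numpy, scipy, OpenCV 4.12 (cv2) and the standard library are available. Lean on these libraries where they do the work, as an engineer would, in place of code of your own. Each camera call takes 0.05 s, during which the arm holds its last target. There are 200 camera calls.

### The job

Put the stop pins into the dark slab behind the welded plate: first the brass-headed pin into the hole marked with one dot, then the blue-headed pin into the hole marked with two dots, each pushed fully down and let go. Then grip the copper wedge, stand it flat on the bench with its thin end toward the overhanging edge of the plate, and push it straight in under the middle of that edge until the edge has just lifted, by about 5 mm. Finish while still gripping the wedge there with the plate resting on it, do not carry the plate with the gripper, and leave the other things on the bench alone.

Things in the scene. Friction and masses are not known exactly. Their poses are not given: they have to be found in the camera images.
- slab: a fixed dark steel slab, 140 x 140 x 20 mm, flat on the bench, which varies in place and heading; origin under its centre. Its x axis is the direction in which the wedge is to be pushed: the plate overhangs the slab's -x side, and the two pin holes lie near its +x side
- hole1 (a point): centre of the mouth (on the slab's top face) of the pin hole with one yellow dot behind it; 18 mm across with a 2 mm chamfer, goes down 20 mm to the bench; a pin leans back up to 0.15 rad in it when pushed. It lies 41 mm along +x and 32 mm along +y of the slab's centre
- hole2 (a point): centre of the mouth of the pin hole with two yellow dots behind it; as hole1, 64 mm from it, on the slab's -y side
- brass_pin_center (a point): the stop pin with the brass head, standing in the rack: 70 mm tall, 0.13 kg, this point half-way up its axis (35 mm above its foot). Steel shank 16 mm across, 45 mm long, foot chamfered; head 22 mm across, 25 mm tall, to grip by (10 to 35 mm above this point). Fully down in a slab hole its foot rests on the bench and this point is 35 mm above the bench
- blue_pin_center (a point): the stop pin with the blue head, otherwise the same as the brass-headed one; point half-way up its axis
- rack: fixed black pin rack on the left, 50 x 140 x 25 mm, origin under its centre; its two 19 mm holes lie 40 mm either side along its y axis, with floors 7 mm above the bench; either pin may stand in either hole
- plate: loose bright plate, 160 x 100 x 6 mm, about 0.75 kg, on the slab, a bead along its middle; origin under its centre, x axis along its length, as the slab's x. It overhangs the slab's -x side by about 60 mm, its underside 20 mm above the bench; its other end stops 1 to 5 mm short of where the pins will stand and slides back against them when the wedge pushes
- plate_edge (a point): middle of the lower edge of the plate's overhanging (-x) end: 20 mm above the bench at first, about 25 mm when wedged up; the plate tilts about its other end
- wedge: loose copper wedge, 105 mm long (x), 26 mm wide (y), 0.5 kg, origin under its middle, x axis toward the thin end. The thin end (52.5 mm along +x) is 10 mm tall; from there the top slopes up over 75 mm to 35 mm, and the last 30 mm at the -x end is a flat-topped grip block 35 mm tall. It rises 1 mm for each 3 mm pushed
- wedge_grip (a point): centre of the wedge's grip block, half-way up (17.5 mm above its underside), 90 mm behind the thin end; grip across the 26 mm width; axes as the wedge's. The wedge first touches the plate's edge when this point is 60 mm short of it; the edge has risen 5 mm at 45 mm short; at about 30 mm short the thin end would meet the slab
- hammer: a hammer (bystander) lying at the far side of the bench, about 300 mm long; origin under its middle
- brush: a hand brush (bystander) lying on the bench to the right, close to the robot; origin under its middle
- weld_square: a red triangular welding magnet, 90 x 90 x 18 mm (bystander), lying on the bench; origin under its middle
- coupon: a small dark steel test strip, 100 x 50 x 6 mm (bystander), lying on the bench close to the robot; origin under its middle
- spray_can: an orange spray can, 66 mm across, 170 mm tall (bystander), standing at the far side; origin under its middle
Not all that is in view belongs to the job. Of the things shaped like the wedge, the copper one is meant.

How it is judged:
By the outcome, as a careful person would: the job done as asked, in the order asked, and still so for the second after the job is handed in, while the arm keeps its last pose, push and grip.
It also fails if it takes over 72 s, if anything falls off the work surface, if the arm or the gripper's body presses on something with over 40 N, if the wrist force passes 120 N, or if a joint passes its speed limit or range.

## Working session

There is one attempt and no reset: what is moved stays moved. The work goes in short steps, each a Python script; the robot and the scene stay as the last script left them, time stands still between calls to the robot, and variables do not carry over. Pictures are saved under pics/ and viewed, at most 10 in all, crops included, and the job is handed in when it is done.

```bash
mkdir -p pics && python3 - <<'E'
from rig import manip, imaging, status
import cv2,numpy as np
for n in("top","side"):
    p,d=imaging.camera(n); np.savez(n+".npz",p=p,d=d)
    cv2.imwrite(f"pics/{n}0.png",cv2.cvtColor(p,cv2.COLOR_RGB2BGR))
    print(n,imaging.camera_model(n), (d>0).mean())
print(status.read_tcp_rot(),status.read_time_s(),imaging.camera_model("wrist"))
E
```

```text
top {'fx': 523.0996667343749, 'fy': 523.0996667343749, 'cx': 272.21981194797127, 'cy': 206.51231733891544, 'dist_coeffs': array([-0.0973877,  0.       ,  0.       ,  0.       ,  0.       ]), 'origin': array([ 371.94356396,   -8.95013931, 1261.21896092]), 'rotation': array([-0.69548229,  0.71352347, -0.05978802,  0.06011687])} 0.9960799319727891
side {'fx': 524.3200458710127, 'fy': 524.3200458710127, 'cx': 274.3368688890685, 'cy': 207.47872331686239, 'dist_coeffs': array([-0.11582034,  0.        ,  0.        ,  0.        ,  0.        ]), 'origin': array([ 524.7203713 , 1251.14930712,  841.64038809]), 'rotation': array([-0.00393782,  0.87236872, -0.48859857,  0.01512411])} 0.9959523809523809
[ 9.90783201e-01  1.35454135e-01 -2.30602264e-05 -9.08635284e-04] 0.1 {'fx': 290.39919386492636, 'fy': 290.39919386492636, 'cx': 274.33032657192837, 'cy': 214.11907442864538, 'dist_coeffs': array([-0.0573075,  0.       ,  0.       ,  0.       ,  0.       ]), 'origin': array([ 222.71738546, -534.23576085,  373.28372104]), 'rotation': array([ 0.7886801 , -0.59868132, -0.08537416,  0.11079545])}
```

View pics/top0.png

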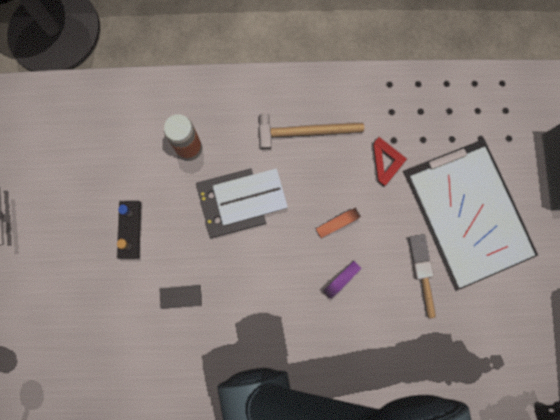

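View pics/side0.png

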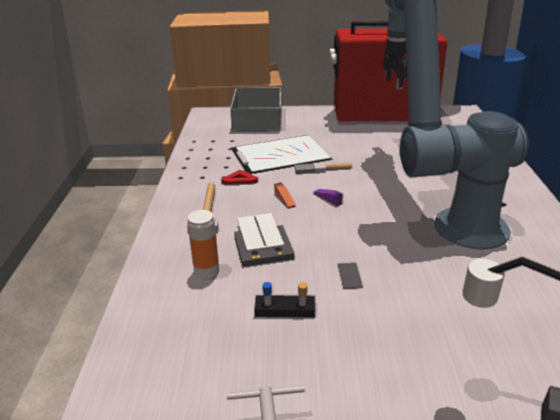

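The top view shows the slab around (232,203) with its dots on the left at x≈205. The rack is at (129,230), with the blue pin at (123,210) and the brass pin at (122,243). The copper wedge is at (338,222) and the purple decoy at (342,280). The side view agrees.

```bash
cat > h.py <<'E'
import cv2,numpy as np
from scipy.spatial.transform import Rotation as R
def rays(m,uv):
    K=np.array([[m['fx'],0,m['cx']],[0,m['fy'],m['cy']],[0,0,1]])
    n=cv2.undistortPoints(np.float64(uv).reshape(-1,1,2),K,np.float64(m['dist_coeffs'])).reshape(-1,2)
    return R.from_quat(m['rotation']).apply(np.c_[n,np.ones(len(n))])
def plane(m,uv,z):
    r=rays(m,uv); o=np.array(m['origin']); return o+r*((z-o[2])/r[:,2])[:,None]
def proj(m,P):
    K=np.array([[m['fx'],0,m['cx']],[0,m['fy'],m['cy']],[0,0,1]]); Rt=R.from_quat(m['rotation']).inv()
    return cv2.projectPoints(Rt.apply(np.atleast_2d(P)-m['origin']),np.zeros(3),np.zeros(3),K,np.float64(m['dist_coeffs']))[0].reshape(-1,2)
def blobs(p,h0,h1,s=100,v=50,amin=5,vmax=255,smax=255):
    hsv=cv2.cvtColor(p,cv2.COLOR_RGB2HSV); k=cv2.inRange(hsv,(h0,s,v),(h1,smax,vmax))
    n,l,st,c=cv2.connectedComponentsWithStats(k)
    return [(c[i],st[i,4],l==i) for i in range(1,n) if st[i,4]>=amin]
def down(yaw): # tool z down, tool y axis at world angle yaw
    y=np.array([np.cos(yaw),np.sin(yaw),0]);z=np.array([0,0,-1.]);x=np.cross(y,z)
    return R.from_matrix(np.c_[x,y,z]).as_quat()
E
python3 - <<'E'
from h import *
from rig import imaging
m=imaging.camera_model("top"); p=np.load("top.npz")['p'];d=np.load("top.npz")['d']
for nm,a in(("yellow",(18,35,100,80,2)),("blue",(100,130,120,50,5)),("orange",(0,18,100,60,8)),("purp",(131,165,80,40,20))):
    for c,A,k in blobs(p,*a):
        if 100<c[0]<420 and 90<c[1]<330:
            x=np.argwhere(k)[:,::-1]; r=cv2.minAreaRect(x.astype(np.float32))
            print(nm,c.round(1),A,"z0",plane(m,[c],0)[0,:2].round(),"z20",plane(m,[c],20)[0,:2].round(1),"z77",plane(m,[c],77)[0,:2].round(1),r, "box35",plane(m,cv2.boxPoints(r),20)[:,:2].round().tolist() if A>60 else '')
c=np.hstack([cv2.resize(p[160:245,185:295],None,fx=4,fy=4,interpolation=2),cv2.resize(p[195:280,300:380],None,fx=4,fy=4,interpolation=2)])
cv2.imwrite("pics/c1.png",c[...,::-1])
# plate by brightness
g=cv2.cvtColor(p,cv2.COLOR_RGB2GRAY); 
mw=imaging.camera_model("wrist");print(R.from_quat(mw['rotation']).as_matrix().round(2))
E
```

```text
yellow [331.  127.5] 2 z0 [ 786. -164.] z20 [ 779.6 -161.8] z77 [ 760.9 -154.8] ((331.0, 127.5), (1.0, 0.0), -90.0) box35 
yellow [335.5 127.5] 2 z0 [ 786. -176.] z20 [ 779.4 -173. ] z77 [ 760.7 -165.5] ((335.5, 127.5), (1.4142135381698608, 0.0), -135.0) box35 
yellow [343.  127.5] 2 z0 [ 786. -195.] z20 [ 779.  -191.7] z77 [ 760.3 -183.3] ((343.0, 127.5), (1.0, 0.0), -90.0) box35 
yellow [348.5 127.5] 2 z0 [ 785. -209.] z20 [ 778.7 -205.4] z77 [ 760.  -196.3] ((348.5, 127.5), (1.4142135381698608, 0.0), 135.0) box35 
yellow [313.5 128.5] 2 z0 [ 785. -120.] z20 [ 778.1 -118.3] z77 [ 759.4 -113.3] ((313.5, 128.5), (1.4142135381698608, 0.0), 135.0) box35 
yellow [324.5 128.5] 2 z0 [ 784. -148.] z20 [ 777.4 -145.6] z77 [ 758.8 -139.3] ((324.5, 128.5), (1.4142135381698608, 0.0), -135.0) box35 
yellow [202.4 193.5] 11 z0 [625. 160.] z20 [620.9 157.3] z77 [609.5 149.7] ((202.50003051757812, 193.50001525878906), (2.8284268379211426, 2.8284268379211426), 45.0) box35 
yellow [203.2 198. ] 10 z0 [614. 158.] z20 [609.9 155.3] z77 [599.  147.8] ((203.5, 198.0), (3.0, 2.0), 0.0) box35 
yellow [209
[... 1204 characters left out ...]
5, 222.56887817382812), (11.333280563354492, 43.51355743408203), 62.10273361206055) box35 [[531.0, -112.0], [578.0, -207.0], [553.0, -219.0], [506.0, -124.0]]
orange [121.6 243.5] 88 z0 [506. 358.] z20 [504.  352.6] z77 [497.9 336. ] ((121.50001525878906, 243.50003051757812), (9.899494171142578, 9.899494171142578), 45.0) box35 [[504.0, 370.0], [521.0, 353.0], [504.0, 336.0], [487.0, 353.0]]
purp [343.  278.2] 410 z0 [ 409. -176.] z20 [ 408.8 -173.7] z77 [ 407.1 -166.2] ((342.5000305175781, 279.0000305175781), (10.60660171508789, 40.305084228515625), 45.0) box35 [[384.0, -129.0], [449.0, -199.0], [430.0, -216.0], [366.0, -146.0]]
[[ 0.27 -0.93 -0.27]
 [-0.96 -0.26 -0.07]
 [-0.    0.28 -0.96]]
```

View pics/c1.png

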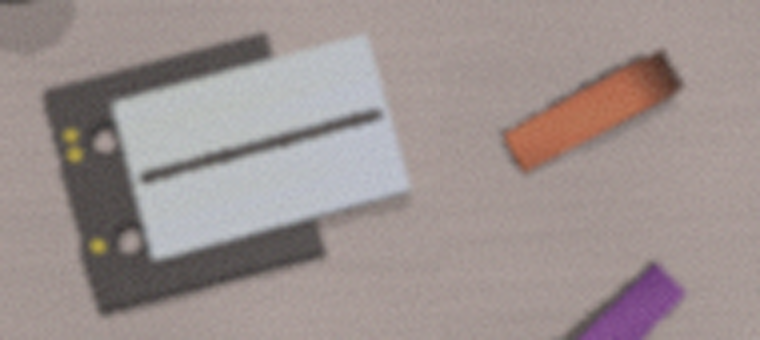

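The crop shows hole 2 (two dots) at (211,195) in the top image and hole 1 (one dot) at (217.5,220). The plate's overhanging edge is on the right, near (282,189). Which end of the wedge is thin isn't clear, so I'll take that from the depth.

```bash
cat >> h.py <<'E'
def cloud(m,d):
    v,u=np.mgrid[:d.shape[0],:d.shape[1]]
    r=rays(m,np.c_[u.ravel(),v.ravel()]); P=m['origin']+r*d.reshape(-1,1)
    return P.reshape(*d.shape,3)   # undistorted ray has z_cam=1, so depth scales it
E
python3 - <<'E'
from h import *
from rig import imaging,manip,status
m=imaging.camera_model("top"); z=np.load("top.npz");p,d=z['p'],z['d']
C=cloud(m,d)
print("bench z",np.median(C[300:320,120:190,2]).round(1))
for nm,a in(("cu",(0,18,100,60,8)),("purp",(131,165,80,40,20))):
    for c,A,k in blobs(p,*a):
        if 300<c[0]<360 and 200<c[1]<300:
            P=C[k]; q=P[:,:2]-P[:,:2].mean(0); ax=np.linalg.svd(q,full_matrices=0)[2][0]; t=q@ax; w=q@[-ax[1],ax[0]]
            print(nm,P.mean(0).round(1),"axis",ax.round(3))
            for b in range(-55,55,10):
                s=(t>b)&(t<b+10)
                if s.any(): print(b,P[s,2].mean().round(1),np.ptp(w[s]).round())
for y in (np.pi/2,-np.pi/2,0,np.pi): print(y,manip.ik([498,336,200],down(y)), manip.ik([560,120,100],down(y)))
E
```

```text
bench z 0.2
cu [ 539.5 -163.8   32.4] axis [-0.528  0.849]
-55 34.4 20.0
-45 33.9 29.0
-35 33.2 30.0
-25 32.5 27.0
-15 27.9 29.0
-5 24.3 28.0
5 21.7 26.0
15 18.6 25.0
25 15.6 27.0
35 12.2 25.0
45 7.1 19.0
purp [ 408.6 -172.5   30.8] axis [-0.615  0.789]
-55 10.4 22.0
-45 12.7 24.0
-35 16.6 23.0
-25 19.6 23.0
-15 22.6 24.0
-5 25.5 25.0
5 28.2 23.0
15 32.0 24.0
25 33.7 23.0
35 34.7 22.0
45 34.8 18.0
1.5707963267948966 [0.48797839 0.43957727 0.09412327 1.22534232 0.         0.48797839] [ 0.10034046  0.44287312 -0.16885141  0.9590718   0.          0.10034046]
-1.5707963267948966 [ 0.48797839  0.43957727  0.09412327  1.22534232  0.         -2.65361427] [ 0.10034046  0.44287312 -0.16885141  0.9590718   0.         -3.0412522 ]
0 [0.48797839 0.43957727 0.09412327 1.22534232 0.         2.05877471] [ 0.10034046  0.44287312 -0.16885141  0.9590718   0.          1.67113679]
3.141592653589793 [ 0.48797839  0.43957727  0.09412327  1.22534232  0.         -1.08281794] [ 0.10034046  0.44287312 -0.16885141  0.9590718   0.         -1.47045587]
```

```bash
python3 - <<'E'
from h import *
from rig import imaging,manip,status
def look(f):
    m=imaging.camera_model("wrist"); p,d=imaging.camera("wrist"); np.savez(f+".npz",p=p,d=d,m=np.array(m,dtype=object)); return m,p,d
manip.goto([585,95,220],down(1.8)); m,p,d=look("slab")
cv2.imwrite("pics/slab.png",p[...,::-1])
for c,A,k in blobs(p,18,35,100,80,8):
    print("y",c.round(1),A,plane(m,[c],20)[0].round(1))
manip.goto([538,336,190],down(np.pi/2)); m,p,d=look("rack"); C=cloud(m,d)
cv2.imwrite("pics/rack.png",p[...,::-1])
for nm,a in(("blue",(100,130,100,40,80)),("brass",(8,30,100,60,80))):
    for c,A,k in blobs(p,*a):
        P=C[k&(C[...,2]>73)&(C[...,2]<84)]
        if len(P)>30: print(nm,c,A,len(P),P.mean(0).round(1),((P.max(0)+P.min(0))/2).round(1),np.ptp(P,axis=0).round())
print(status.read_time_s())
E
```

```text
y [523.4 175.7] 275 [495.5 390.9  20. ]
y [319.6 174.3] 46 [553.6 142.3  20. ]
y [318.4 221.2] 28 [610.2 156.4  20. ]
y [317.8 230.3] 32 [621.9 158.8  20. ]
y [ 69.4 288.4] 396 [ 781.5 -150.    20. ]
blue [276.70460705 250.25203252] 369 367 [578.5 337.8  77.3] [578.7 338.   76.7] [20. 21.  5.]
brass [278.19535783 165.76015474] 517 474 [499.1 339.2  77.2] [499.  339.2  76.6] [21. 20.  5.]
3.925
```

View pics/slab.png

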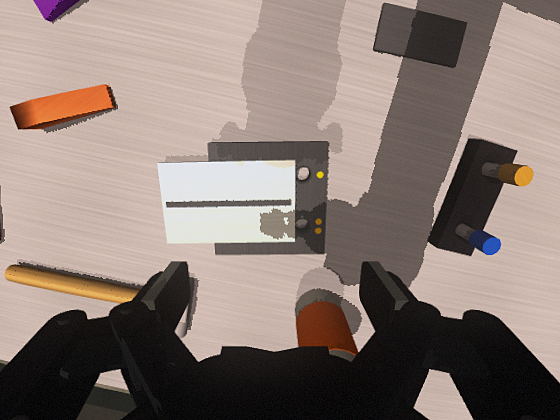

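View pics/rack.png

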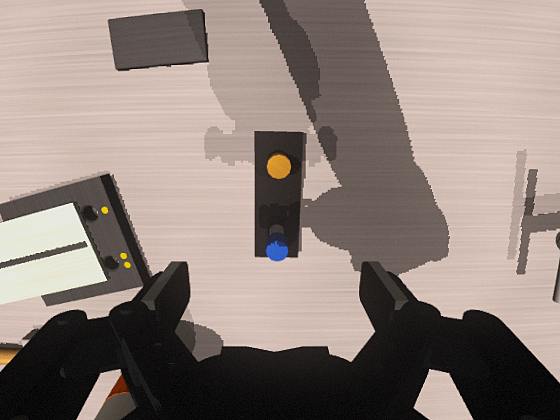

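Slab view: hole 1 at (303,174) with its dot at (320,174), hole 2 at (302,224) with its dots at (318,225), and slab corners at (209,142), (328,142), (325,254) and (215,254). The rack view shows the brass head at (278,166) and the blue head at (277,250). I'll grasp the brass pin and work out the hole positions.

```bash
python3 - <<'E'
from h import *
from rig import imaging,manip,status
z=np.load("slab.npz",allow_pickle=True); m=z['m'].item();p=z['p'];C=cloud(m,z['d'])
c=plane(m,[[209,142],[328,142],[325,254],[215,254]],20)
cen=c.mean(0); dx=(c[1]+c[2]-c[0]-c[3])[:2]; th=np.arctan2(dx[1],dx[0]); 
dy=(c[0]+c[1]-c[2]-c[3])[:2]; print("slab",cen,"th",th,np.arctan2(dy[1],dy[0])-np.pi/2,"size",np.hypot(*dx)/2,np.hypot(*dy)/2)
X=np.array([np.cos(th),np.sin(th)]);Y=np.array([-X[1],X[0]])
print("geo holes",cen[:2]+41*X+32*Y,cen[:2]+41*X-32*Y,"pix",plane(m,[[303,174],[302,224]],20)[:,:2])
# hole by depth: points below 17 inside hole regions
for u,v in((303,174),(302,224)):
    k=np.zeros(z['d'].shape,bool);k[v-13:v+14,u-11:u+12]=1;k&=(C[...,2]<14)
    q=np.argwhere(k)[:,::-1]; print("deep",len(q),((q.max(0)+q.min(0))/2),np.ptp(q,axis=0))
g=cv2.inRange(p,(170,170,170),(255,255,255)); 
k=(C[...,2]>23)&(C[...,2]<32);k[:, :150]=0;k[:140]=0;k[260:]=0;k[:,330:]=0
n,l,s,_=cv2.connectedComponentsWithStats(k.astype(np.uint8)); i=1+s[1:,4].argmax()
r=cv2.minAreaRect(C[l==i][:,:2].astype(np.float32)); print("plate",r,s[i,4],C[l==i].mean(0)); print(cv2.boxPoints(r))
manip.goto([499,339,110],down(np.pi/2)); manip.line_to([499,339,46],feed=100); manip.grasp(50)
print(status.read_finger_gap(),status.read_finger_force()); manip.line_to([499,339,125],feed=150); print(status.read_finger_gap(),status.read_time_s())
E
```

```text
slab [598.85508009  91.31897738  20.        ] th 1.798587379756737 -4.47610162040521 size 139.2380516413565 139.8886846766615
geo holes [558.42284274 124.03341124] [620.76956974 138.4862875 ] pix [[557.83589734 122.97282638]
 [618.3393037  137.44882814]]
deep 166 [302.5 174. ] [13 14]
deep 136 [301.5 225. ] [13 12]
plate ((611.5430297851562, 42.91685485839844), (101.2198715209961, 159.6094970703125), 14.067717552185059) 10795 [609.1384124   43.34607548  26.4038402 ]
[[543.0529   108.02651 ]
 [581.84894  -46.796165]
 [680.03314  -22.192802]
 [641.2371   132.62988 ]]
20.670981744868715 48.744070529937744
20.438583619986932 6.45
```

```bash
cat >> h.py <<'E'
def insert(xy,zfull,yaw):
    from rig import manip,status
    manip.goto([*xy,zfull+50],down(yaw)); manip.line_to([*xy,zfull+23],feed=100)
    f0=np.array(status.read_ft_force())
    for z in np.arange(zfull+19,zfull-1.1,-4):
        z=max(z,zfull); manip.line_to([*xy,z],feed=60); f=np.array(status.read_ft_force())-f0
        print(round(z,1),f.round(1),np.round(status.read_tool_pos(),1))
        if np.abs(f).max()>20: return False
        if z==zfull: break
    return True
E
python3 - <<'E'
from h import *
from rig import manip,status,imaging
ok=insert([558.1,123.5],39,1.806); print(ok,status.read_time_s())
if ok:
    manip.let_go(); x=status.read_tool_pos(); manip.line_to([x[0],x[1],110],feed=200)
m=imaging.camera_model("wrist");p,d=imaging.camera("wrist");C=cloud(m,d)
cv2.imwrite("pics/ins1.png",p[...,::-1])
for c,A,k in blobs(p,8,30,100,60,100):
    P=C[k]; print(c.round(),A,np.median(P,axis=0).round(1),np.percentile(P[:,2],95).round(1))
print(status.read_time_s())
E
```

```text
58.0 [ 0.9  0.4 -0.1] [558.3 123.7  58.3]
54.0 [-0.8  0.1 -0.6] [557.9 123.4  53.8]
50.0 [-0.5 -0.5 -0.4] [557.8 123.4  49.6]
46.0 [-0.7  0.2 -0.3] [557.8 123.4  45.6]
42.0 [ 0.8 -0.9  0.2] [557.9 123.4  41.6]
39 [ 0.1 -0.6  2.6] [558.6 123.5  39.4]
True 9.275
[  5. 109.] 326 [ 523.4 -119.1    8.1] 11.7
[273. 234.] 987 [555.7 122.7  70. ] 71.2
[  8. 352.] 352 [ 767.  -114.8   20.6] 26.5
10.475
```

```bash
python3 - <<'E'
from h import *
from rig import manip,status,imaging
manip.goto([578.6,338.3,115],down(np.pi/2)); manip.line_to([578.6,338.3,46],feed=100); manip.grasp(50)
print(status.read_finger_gap()); manip.line_to([578.6,338.3,125],feed=150)
ok=insert([619.4,137.8],39,1.806); print(ok,status.read_time_s())
if ok:
    manip.let_go(); x=status.read_tool_pos(); manip.line_to([x[0],x[1],130],feed=200)
    manip.goto([590,-60,220],down(1.806)) 
m=imaging.camera_model("wrist");p,d=imaging.camera("wrist");C=cloud(m,d)
np.savez("w2.npz",p=p,d=d,m=np.array(m,dtype=object))
cv2.imwrite("pics/w2.png",p[...,::-1])
for nm,a in(("br",(8,30,100,60,60)),("bl",(100,130,100,40,60)),("cu",(0,18,100,60,200))):
  for c,A,k in blobs(p,*a):
    P=C[k]; print(nm,c.round(),A,np.median(P,axis=0).round(1),np.percentile(P[:,2],95).round(1))
print(status.read_time_s())
E
```

```text
20.6149977953398
58.0 [ 0.9 -0.9 -2.5] [619.6 138.   58.3]
54.0 [ 0.2  0.2 -0.8] [619.2 137.7  53.8]
50.0 [-0.6 -0.3 -1.5] [619.1 137.7  49.6]
46.0 [ 0.2 -0.1 -1.7] [619.1 137.7  45.6]
42.0 [-0.1  0.3 -1.7] [619.1 137.8  41.6]
39 [ 0.3 -0.5  1.6] [619.9 137.8  39.4]
True 16.225
br [191. 130.] 2328 [ 542.2 -165.7   26.9] 35.9
br [446. 212.] 299 [558.6 122.4  70.3] 71.4
br [122. 294.] 391 [ 773.5 -225.8   22.7] 26.2
br [231. 316.] 1646 [769.6 -77.4  23.2] 26.2
br [435. 382.] 426 [737.8 161.8 114.2] 122.4
bl [434. 263.] 326 [618.1 134.8  69.9] 71.4
cu [190. 131.] 2392 [ 542.5 -166.4   27.1] 35.9
cu [ 76. 225.] 2668 [ 692.7 -291.    17.8] 19.2
cu [446. 212.] 299 [558.6 122.4  70.3] 71.4
cu [122. 294.] 382 [ 773.4 -226.1   22.5] 26.0
cu [231. 315.] 1510 [768.9 -76.3  22.7] 25.9
cu [435. 382.] 438 [738.3 161.9 114.2] 122.4
18.4083
```

View pics/w2.png

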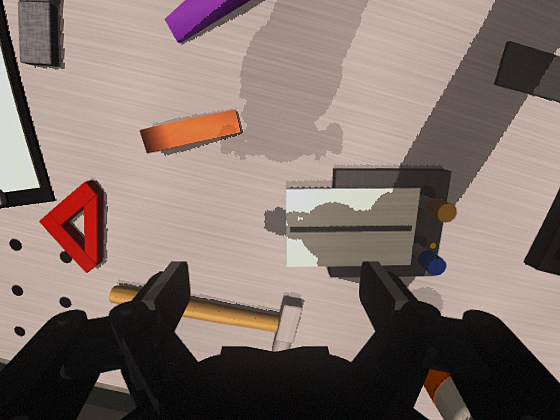

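Both pins are seated, with their head tops at z≈70: brass at (446,212), blue at (434,263). The copper wedge is upright at (191,130) with its thin end toward the plate, whose overhanging edge is near (287,228). Next I'll measure both and grip the wedge.

```bash
python3 - <<'E'
from h import *
from rig import manip,status,imaging
z=np.load("w2.npz",allow_pickle=True); m=z['m'].item();p=z['p'];C=cloud(m,z['d'])
c,A,k=max((b for b in blobs(p,0,18,100,60,200) if abs(b[0][0]-190)<15),key=lambda b:b[1])
def rect(Q):
    r=cv2.minAreaRect(Q.astype(np.float32)); b=cv2.boxPoints(r); s=[b[1]-b[0],b[2]-b[1]]; L=max(s,key=np.linalg.norm)
    return np.array(r[0]),L/np.linalg.norm(L),sorted(np.linalg.norm(s,axis=1))
P=C[cv2.erode(k.astype(np.uint8),np.ones((2,2)))>0]; wc,wx,ws=rect(P[:,:2]); wx*=np.sign(wx[1])
t=(P[:,:2]-wc)@wx; print("wedge",wc,wx,ws,"z back/front",P[t<-30,2].mean(),P[t>40,2].mean())
k=(C[...,2]>24)&(C[...,2]<28.5);k[:180]=0;k[275:]=0;k[:,:280]=0;k[:,425:]=0
n,l,s,_=cv2.connectedComponentsWithStats(k.astype(np.uint8)); i=1+s[1:,4].argmax()
pc,px,ps=rect(C[l==i][:,:2]); px*=np.sign(px[1]); edge=pc-80*px
print("plate",pc,px,ps,"edge",edge,"ang",np.arctan2(px[1],px[0]))
np.savez("plate.npz",edge=edge,px=px)
g=wc-37.5*wx; yaw=np.arctan2(wx[1],wx[0])-np.pi/2; print("grip",g,yaw)
manip.goto([*g,90],down(yaw)); manip.line_to([*g,4],feed=100); manip.grasp(90)
print(status.read_finger_gap(),status.read_finger_force(),status.read_tool_pos(),status.read_ft_force())
manip.line_to([*g,45],feed=100); print(status.read_finger_gap(),status.read_ft_force(),status.read_time_s())
E
```

```text
wedge [ 537.41729736 -151.6937561 ] [-0.3831566  0.9236834] [np.float32(29.684824), np.float32(153.20428)] z back/front 33.909722362395954 361.50837081108153
plate [609.73883057  48.96217346] [-0.24440943  0.9696721 ] [np.float32(99.963326), np.float32(170.77498)] edge [629.29158401 -28.61159515] ang 1.817707
grip [ 551.78566933 -186.33188248] 0.39321136
24.65896446944639 87.73457921617478 [ 552.00618551 -186.6806974     4.62843956] [-1.73589583  0.24866676  5.04451298]
24.724208260946543 [-0.2084037  -0.09948022 -6.29548256] 21.65
```

The wedge rectangle was skewed by depth outliers (153 mm long where it should be 105), so the grip is off-centre. I'll set the wedge down, measure it again robustly, and regrip.

```bash
python3 - <<'E'
from h import *
from rig import manip,status,imaging
x=status.read_tool_pos(); manip.line_to([x[0],x[1],4.3],feed=80); manip.let_go(); manip.line_to([x[0],x[1],80],feed=150)
manip.goto([575,-105,190],down(0.235+np.pi/2))
m=imaging.camera_model("wrist");p,d=imaging.camera("wrist");C=cloud(m,d)
np.savez("w3.npz",p=p,d=d,m=np.array(m,dtype=object)); cv2.imwrite("pics/w3.png",p[...,::-1]); print(status.read_time_s())
def rect(Q):
    r=cv2.minAreaRect(Q.astype(np.float32)); b=cv2.boxPoints(r); s=[b[1]-b[0],b[2]-b[1]]; L=max(s,key=np.linalg.norm)
    return np.array(r[0]),L/np.linalg.norm(L),sorted(np.linalg.norm(s,axis=1))
for c,A,k in blobs(p,0,18,100,60,800):
    P=C[k]; P=P[(P[:,2]>2)&(P[:,2]<38)]
    if len(P)<500: continue
    md=np.median(P[:,:2],0); P=P[np.linalg.norm(P[:,:2]-md,axis=1)<65]
    wc,wx,ws=rect(P[:,:2]); wx*=np.sign(wx[1]); t=(P[:,:2]-wc)@wx
    print(c,A,"wedge",wc,wx,ws,np.arctan2(wx[1],wx[0]),[P[(t>a)&(t<a+15),2].mean().round(1) for a in range(-52,52,15)])
br=cv2.inRange(p,(150,150,150),(255,255,255))
k=(C[...,2]>24.5)&(C[...,2]<28)
k=cv2.morphologyEx(k.astype(np.uint8),cv2.MORPH_OPEN,np.ones((5,5)))
n,l,s,ce=cv2.connectedComponentsWithStats(k)
for i in range(1,n):
    if s[i,4]>1500: print("plate?",ce[i],s[i],rect(C[l==i][:,:2]),np.median(C[l==i],axis=0))
E
```

```text
24.7917
[223.67102315 155.44958925] 2678 wedge [ 543.44366455 -164.98396301] [-0.3913197  0.9202548] [np.float32(28.78669), np.float32(105.23855)] 1.9728615 [np.float64(35.2), np.float64(35.1), np.float64(32.5), np.float64(27.4), np.float64(22.6), np.float64(17.7), np.float64(12.7)]
[ 97.22409152 253.23990579] 2972 wedge [ 693.80450439 -283.16168213] [-0.7509463  0.6603633] [np.float32(89.454384), np.float32(91.46045)] 2.4202902 [np.float64(18.1), np.float64(18.0), np.float64(17.7), np.float64(17.6), np.float64(17.6), np.float64(17.6), np.float64(17.6)]
[228.27379553 338.58284371] 1702 wedge [ 774.67687988 -123.32190704] [-0.04448258  0.9990102 ] [np.float32(22.351103), np.float32(128.56706)] 1.6152936 [np.float64(21.9), np.float64(21.4), np.float64(21.5), np.float64(21.0), np.float64(20.7), np.float64(19.7), np.float64(19.6)]
plate? [391.29721967 251.25160846] [ 322  216  143   81 8704] (array([611.47216797,  43.7597084 ]), array([ 0.23741578, -0.9714081 ], dtype=float32), [np.float32(100.872665), np.float32(160.87222)]) [602.02622057  41.95153595  26.31804547]
```

View pics/w3.png

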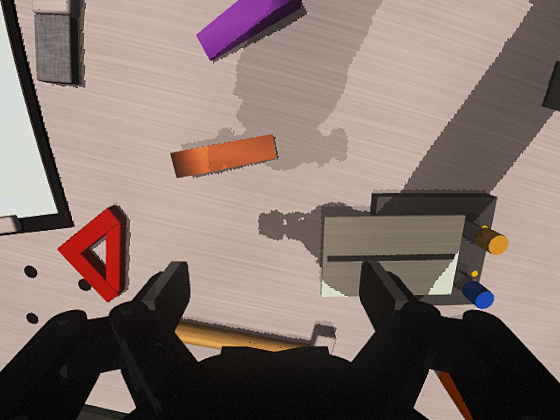

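The view confirms a 105 mm long wedge at (224,155) with the thin end toward the plate, and the plate's edge near (321,256). I'll regrip, place the wedge in front of the edge and check its alignment.

```bash
python3 - <<'E'
from h import *
from rig import manip,status,imaging
wc=np.array([543.4,-165.]);wx=np.array([-.3913,.9203]);g=wc-37.5*wx
manip.goto([*g,80],down(0.402)); manip.line_to([*g,4.3],feed=100); manip.grasp(100)
print(status.read_finger_gap(),status.read_ft_force(),status.read_tool_pos())
manip.line_to([*g,45],feed=120)
th=1.808; X=np.array([np.cos(th),np.sin(th)]); edge=np.array([630.5,-34.1])
s=edge-120*X
manip.goto([*s,45],down(th-np.pi/2)); manip.line_to([*s,4.3],feed=80)
print(status.read_ft_force(),status.read_tool_pos(),status.read_time_s())
m=imaging.camera_model("wrist");p,d=imaging.camera("wrist");C=cloud(m,d)
np.savez("w4.npz",p=p,d=d,m=np.array(m,dtype=object)); cv2.imwrite("pics/w4.png",p[...,::-1])
for c,A,k in blobs(p,0,18,100,60,800):
    P=C[k]; P=P[(P[:,2]>2)&(P[:,2]<38)]; P=P[np.linalg.norm(P[:,:2]-s,axis=1)<120]
    if len(P)>500: q=(P[:,:2]-s)@np.c_[X,[-X[1],X[0]]]; print(c,A,"along",np.percentile(q[:,0],[1,99]),[(np.percentile(q[(q[:,0]>a)&(q[:,0]<a+15),1],[2,98]).round(1)) for a in (25,45,70)])
k=cv2.morphologyEx(((C[...,2]>24.5)&(C[...,2]<28)).astype(np.uint8),cv2.MORPH_OPEN,np.ones((5,5)))
k[:,:]=k*(np.linalg.norm(C[...,:2]-edge,axis=2)<150)
P=C[k>0]; q=(P[:,:2]-edge)@np.c_[X,[-X[1],X[0]]]; print("plate rel edge",len(P),np.percentile(q,[.5,99.5],axis=0))
E
```

```text
24.628910240534093 [-2.29318367  0.025431    5.95969279] [ 558.10974115 -199.91337138    4.89391523]
[-5.86811387  0.79957643  5.44351119] [ 656.98695415 -151.00103449    4.71305491] 29.1Traceback (most recent call last):
  File "<stdin>", line 15, in <module>
    return _quantile_unchecked(
        a, q, axis, out, overwrite_input, method, keepdims, weights)
    return _ureduce(a,
                    func=_quantile_ureduce_func,
    ...<5 lines>...
                    overwrite_input=overwrite_input,
                    method=method)
    r = func(a, **kwargs)
    result = _quantile(arr,
                       quantiles=q,
    ...<2 lines>...
                       out=out,
                       weights=wgt)
    slices_having_nans = np.isnan(arr[-1, ...])
                                  ~~~^^^^^^^^^
IndexError: index -1 is out of bounds for axis 0 with size 0
```

View pics/w4.png

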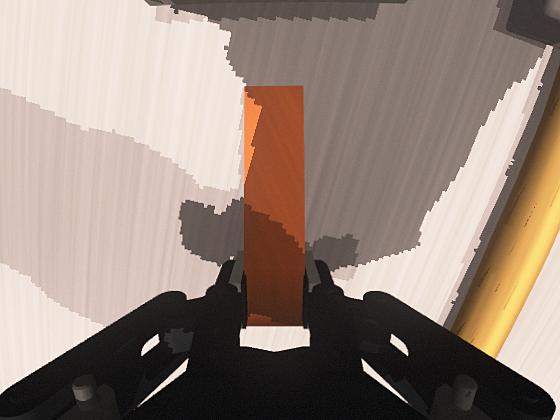

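The wedge is straight and centred in the fingers, from (244..304, 86) at the thin end to row 325. The hammer handle on the right is clear. I'll push in steps and measure edge position and height.

```bash
cat >> h.py <<'E'
th=1.808; X=np.array([np.cos(th),np.sin(th)]); Y=np.array([-X[1],X[0]]); edge=np.array([630.5,-34.1])
def meas():
    from rig import imaging,status
    g=np.array(status.read_tool_pos()); ga=(g[:2]-edge)@X
    for n in("wrist","top"):
        m=imaging.camera_model(n);p,d=imaging.camera(n);C=cloud(m,d).reshape(-1,3)[d.ravel()>0]
        q=(C[:,:2]-edge)@np.c_[X,Y]
        k=(C[:,2]>23.5)&(C[:,2]<40)&(np.abs(q[:,1])>20)&(np.abs(q[:,1])<46)&(q[:,0]>ga+35)&(q[:,0]<130)
        if n=="top": k&=(C[:,2]<36)
        a,z=q[k,0],C[k,2]
        if k.sum()<50: print(n,"few",k.sum()); continue
        f=np.polyfit(a,z,1); r=np.abs(z-np.polyval(f,a))<2; f=np.polyfit(a[r],z[r],1); e=np.percentile(a[r],.5)
        print(n,"grip",ga.round(1),"lat",((g[:2]-edge)@Y).round(1),"n",k.sum(),"edge",e.round(1),"slope",f[0].round(4),"ztop@edge",np.polyval(f,e).round(1),"far",a[r].max().round(1))
    print("F",np.round(status.read_ft_force(),1),"tcp",g.round(1),"t",status.read_time_s())
E
python3 - <<'E'
from h import *
from rig import manip,status,imaging
z=np.load("w4.npz",allow_pickle=True); m=z['m'].item(); g=np.array([656.99,-151.0])
t=plane(m,[[244,86],[304,86]],10)[:,:2]; print("thin end rel grip",(t-g)@np.c_[X,Y], (z['d']>0).mean())
meas()
for s in (80,66): manip.line_to([*(edge-s*X),4.3],feed=50); meas()
E
```

```text
thin end rel grip [[ 89.98299657  12.71459977]
 [ 89.96511045 -13.8134565 ]] 0.995875850340136
wrist grip -119.8 lat 1.7 n 79 edge -1.5 slope -1.0508 ztop@edge 25.0 far -0.2
top grip -119.8 lat 1.7 n 905 edge -0.8 slope -0.0025 ztop@edge 26.4 far 129.9
F [-5.9 -0.   4.9] tcp [ 657.  -151.     4.7] t 29.25
wrist grip -79.3 lat -0.6 n 14761 edge -0.1 slope -0.0011 ztop@edge 26.2 far 39.9
top grip -79.3 lat -0.6 n 868 edge -0.2 slope -0.0001 ztop@edge 26.0 far 130.0
F [-0.   0.9  6.4] tcp [ 649.7 -111.     4.8] t 30.3
wrist grip -65.9 lat -0.4 n 19046 edge 0.0 slope 0.0001 ztop@edge 26.2 far 53.4
top grip -65.9 lat -0.4 n 795 edge -0.1 slope 0.0017 ztop@edge 26.0 far 129.4
F [-0.1 -1.2  6. ] tcp [646.4 -98.1   4.8] t 30.8333
```

Everything agrees: grip-to-tip is 90.0 mm, the edge is at 0.0, and the lateral error is 0.4 mm. Now the push.

```bash
python3 - <<'E'
from h import *
from rig import manip,status,imaging
for s in (60,56,53,50,48):
    manip.line_to([*(edge-s*X),4.3],feed=20); meas()
    if np.linalg.norm(status.read_ft_force())>80: print("high");break
E
```

```text
wrist grip -60.7 lat -0.4 n 20704 edge 0.0 slope -0.0002 ztop@edge 26.2 far 58.4
top grip -60.7 lat -0.4 n 785 edge 1.0 slope -0.0003 ztop@edge 26.0 far 129.9
F [ 1.3 -3.6  6.1] tcp [645.2 -93.    4.8] t 31.3833
wrist grip -57.8 lat -0.4 n 20925 edge 2.3 slope 0.0003 ztop@edge 26.2 far 61.2
top grip -57.8 lat -0.4 n 745 edge 2.6 slope -0.0009 ztop@edge 26.2 far 129.9
F [ 2.2 -6.3  5. ] tcp [644.5 -90.2   4.8] t 31.8333
wrist grip -55.4 lat -0.5 n 21577 edge 3.0 slope -0.0041 ztop@edge 26.8 far 63.7
top grip -55.4 lat -0.5 n 745 edge 4.1 slope -0.0028 ztop@edge 26.6 far 130.0
F [ 1.9 -7.3  4.1] tcp [644.  -87.9   4.8] t 32.2333
wrist grip -52.5 lat -0.5 n 22653 edge 3.0 slope -0.0096 ztop@edge 27.8 far 66.3
top grip -52.5 lat -0.5 n 781 edge 8.1 slope -0.0113 ztop@edge 27.4 far 129.9
F [ 1.8 -8.3  3.9] tcp [643.3 -85.1   4.8] t 32.6333
wrist grip -50.6 lat -0.4 n 23320 edge 3.0 slope -0.0139 ztop@edge 28.4 far 68.2
top grip -50.6 lat -0.4 n 759 edge 8.7 slope -0.0094 ztop@edge 27.4 far 129.9
F [ 1.7 -8.2  4. ] tcp [642.8 -83.2   4.8] t 32.9833
```

```bash
python3 - <<'E'
from h import *
from rig import manip,status,imaging
for s in (42,40):
    manip.line_to([*(edge-s*X),4.3],feed=20); manip.pause(0.5); meas()
E
```

```text
wrist grip -44.4 lat -0.5 n 25543 edge 3.1 slope -0.0267 ztop@edge 30.5 far 73.8
top grip -44.4 lat -0.5 n 743 edge 17.1 slope -0.0302 ztop@edge 29.7 far 130.0
F [ 2.5 -8.5  3.9] tcp [641.4 -77.2   4.8] t 34.0333
wrist grip -42.6 lat -0.5 n 26260 edge 3.1 slope -0.0307 ztop@edge 31.1 far 75.5
top grip -42.6 lat -0.5 n 748 edge 19.4 slope -0.028 ztop@edge 29.7 far 129.8
F [ 2.2 -7.8  3.9] tcp [641.  -75.4   4.8] t 34.8833
```

```bash
python3 - <<'E'
from rig import imaging
import cv2
p,d=imaging.camera("side"); cv2.imwrite("pics/fin.png",cv2.resize(p[140:330,180:380],None,fx=3,fy=3)[...,::-1])
E
```

```text
(no output)
```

View pics/fin.png

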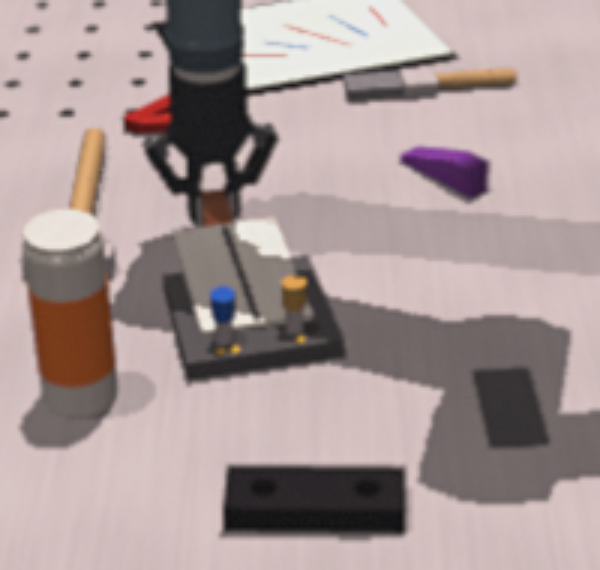

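The final view shows the brass pin at (295,305) in the one-dot hole and the blue pin at (224,315) in the two-dot hole. The wedge is gripped at (216,208) under the plate's edge, and the bystanders haven't moved.

```bash
python3 -c "
from rig import sign_off
print(sign_off())"
```

```text
the job is handed in; nothing more can be done
None
```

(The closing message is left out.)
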